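# Re-rack the four containers in reverse order

## Robot

A 6-joint arm with a two-finger parallel gripper is mounted at the origin on the work surface. World frame = base frame: x ahead of the robot, y to its left, z up, the work surface at z = 0. Lengths are in m, angles in degrees, forces in N, time in s.
With the tool pointing down it reaches from about 0.4 to 0.825 m from the base axis. Payload 7 kg.
Tool frame: the origin (TCP) lies midway between the tips of the shut fingers; the grasp point (between the pads) lies 19 mm behind it; z points along the fingers, y is the line along which they close (so a half turn about z gives the same grasp; the last joint's range is limited). The gripper opens to 88 mm and grips with 3 to 60 N. Pads are 19 mm wide; open, the fingers measure 130 mm over their backs; the gripper's body (78 mm by 193 mm) begins 47 mm behind the grasp point.
Start: joints at [-49.269, 20.546, 0.682, 0, -70.136, -16.507], TCP at [0.277, -0.616, 0.227] pointing down, gripper open.
Joint ranges: [-176.03, 176.03], [-82.01, 121.73], [-58.28, 71.71], [-173.87, 95.51], [-174.79, -0.11], [-173.66, 173.66]. Speed limits (degrees/s): [136.94, 136.94, 172.46, 180, 180, 180].

## Interface

Orientations are given as a 3x3 rotation matrix whose columns are the frame's x, y, z axes.
In Python, from rig import robot gives the robot as it stands. Calls block until the motion is done:
- robot.goto(position, orientation): joint-space move of the TCP to a pose.
- robot.servo_line(position, ori=None, speed=0.15): straight line of the TCP; ori=None keeps the orientation; speed is the mean speed in m/s.
- robot.movej(angles): joint-space move.
- robot.move_gripper(opening): opening from 0.0 (shut) to 1.0 (fully open); the grip force is fixed at half the most; returns when the fingers have stopped.
- robot.dwell(seconds).
- robot.ik(position, orientation): joint angles nearest the present ones, or None.
- robot.grab_frame(name): name is "scene" or "side" or "wrist"; returns (picture, depth): 420x560x3 uint8, red, green, blue; 420x560 float32, m along the optical axis (not along the pixel's ray), 0 where there is no reading.
- robot.camera_info(name): a dict with "vfov" (degrees; the focal length in pixels is half the picture's height over the tangent of half this angle, whatever the lens; pixels are square), "cx", "cy" (the principal point, pixels), "view" (4x4, takes a point from world to camera coordinates); the wrist camera has in their place "T_tool_cam" (4x4, takes a point from camera to tool coordinates, whose origin is the TCP and whose axes are the flange's). Camera axes: x right, y down, z forward; pixel columns grow to the right and rows downward; lengths in m; the calibration is good to about 2 mm. A picture is of the moment at which its call begins: read the wrist's pose just before it. camera_info takes no time and is no camera call.
A pose or a line that the arm cannot do raises robot.Unreachable and nothing moves.
- robot.job_done(): hands the job in; it is judged then, once.
Readings, each from a call of its own:
- robot.read_t(): time.
- robot.read_qpos(): joint angles.
- robot.read_qvel(): joint speeds.
- robot.read_effort(): joint torques, N m.
- robot.read_position(): TCP position.
- robot.read_tcp_rot(): TCP orientation.
- robot.read_force(): force on the tool from outside, world axes, zero at the start.
- robot.read_ft_torque(): the same for the moment, N m.
- robot.read_grip_width(): opening from 0.0 (shut) to 1.0 (fully open).
- robot.read_finger_force(): force on a finger pad.
Only numpy, scipy, OpenCV 4.12 (cv2) and the standard library are available. Lean on these libraries where they do the work, as an engineer would, in place of code of your own. Each camera call takes 0.05 s, during which the arm holds its last target. There are 200 camera calls.

## Task

Move the four containers one by one from the cups of the white strip into the holes of the dark steel rack, in reverse order: seen from the robot, the one that stood leftmost in the cups goes into the rightmost hole, and so on, because the new rack is used from the far side of the counter. Keep them upright, set each down in its hole rather than dropping it, and leave all four standing on the floor of their holes, one in each.

Things in the scene. Friction and masses are not known exactly. Their poses are not given: they have to be found in the camera images.
- tall: tall slim white plastic bottle with a paper label, a sloping shoulder and a narrow grey cap, 120 mm high. Round, stands upright; origin at the centre of its underside, z up its axis; may be turned any way about it; body diameter 40 mm up to 95 mm, cap diameter 26 mm above 104 mm. 0.12 to 0.22 kg. Good grip: 80 mm above the underside.
- jar: squat white plastic jar with a paper label and a flat white lid of full width, the lowest of the four, 85 mm high. Round, stands upright; origin at the centre of its underside, z up its axis; may be turned any way about it; diameter 46 mm throughout. 0.11 to 0.21 kg. Good grip: 60 mm above the underside.
- can: plain straight-sided aluminium can with a paper label and a flat top with a small dark spot, 105 mm high. Round, stands upright; origin at the centre of its underside, z up its axis; may be turned any way about it; diameter 44 mm throughout. 0.13 to 0.25 kg. Good grip: 70 mm above the underside.
- dropper: amber glass bottle with a short shoulder, narrow black collar and a rubber teat on top, 114 mm high in all. Round, stands upright; origin at the centre of its underside, z up its axis; may be turned any way about it; body diameter 42 mm up to 83 mm, collar diameter 24 mm above 88 mm. 0.11 to 0.21 kg. Good grip: 68 mm above the underside.
- tall_cup: grey plastic cup screwed onto the strip, the one in which the tall bottle stands at the start (the four cups look alike). Fixed. Outer diameter 70 mm, inside 62 mm, 25 mm high, inner floor 5 mm above its origin (centre of its underside, on top of the strip).
- jar_cup: grey plastic cup screwed onto the strip, the one in which the squat jar stands at the start (the four cups look alike). Fixed. Outer diameter 70 mm, inside 62 mm, 25 mm high, inner floor 5 mm above its origin (centre of its underside, on top of the strip).
- can_cup: grey plastic cup screwed onto the strip, the one in which the can stands at the start (the four cups look alike). Fixed. Outer diameter 70 mm, inside 62 mm, 25 mm high, inner floor 5 mm above its origin (centre of its underside, on top of the strip).
- dropper_cup: grey plastic cup screwed onto the strip, the one in which the dropper bottle stands at the start (the four cups look alike). Fixed. Outer diameter 70 mm, inside 62 mm, 25 mm high, inner floor 5 mm above its origin (centre of its underside, on top of the strip).
- strip: old holder: fixed white strip, 100 x 320 x 10 mm, under the row of cups. Origin: centre of its underside, on the table; y along the row, to the robot's left (within 0.3 rad of world y). Cup centres at x = 0, y = 114, 38, -38, -114 mm, shuffled. Containers stand 15 mm above the table, cup rims are at 35 mm. Fingers have room only before and behind the row: close them along x.
- rack: new rack: fixed dark steel block, 100 x 320 x 26 mm, with four alike empty round holes, on the other side (left or right) from the strip. Origin: centre of its underside, on the table; y along the row, to the robot's left (within 0.3 rad of world y). Hole centres at x = 0, y = 114, 38, -38, -114 mm; holes 62 mm wide, 20 mm deep, flat floor 6 mm above the table.
Not all that is in view belongs to the job. What is shaped like the jar but red is not meant.

How it is judged:
By the outcome, as a careful person would: the job done as asked, in the order asked, and still so for the second after the job is handed in, with the robot touching nothing.
It also fails if it takes over 118 s, if anything falls off the work surface, if the arm or the gripper's body presses on something with over 40 N, if the wrist force passes 120 N, or if a joint passes its speed limit or range.

## Working session

There is one attempt and no reset: what is moved stays moved. The work goes in short steps, each a Python script; the robot and the scene stay as the last script left them, time stands still between calls to the robot, and variables do not carry over. Pictures are saved under pics/ and viewed, at most 14 in all, crops included, and the job is handed in when it is done.

```bash
mkdir -p pics; ls; python3 - <<'E'
from rig import robot
import cv2,numpy as np
for n in("scene","side"):
    p,d=robot.grab_frame(n);cv2.imwrite(f"pics/{n}0.png",p[:,:,::-1]);np.save(f"pics/{n}0.npy",d)
    print(n,robot.camera_info(n))
print(robot.camera_info("wrist"),robot.read_t(),robot.read_tcp_rot())
E
```

```text
pics
scene {'vfov': 50.61844095754823, 'cx': 287.5868257069367, 'cy': 209.59587582338767, 'view': array([[-0.57763013,  0.81615985,  0.01505109,  0.31197217],
       [ 0.4766238 ,  0.35218055, -0.80548037, -0.18973394],
       [-0.66270143, -0.45809602, -0.5924313 ,  1.53896252],
       [ 0.        ,  0.        ,  0.        ,  1.        ]])}
side {'vfov': 42.05965664518057, 'cx': 281.04928444470494, 'cy': 214.1243948412031, 'view': array([[-0.79894147, -0.60135674,  0.00791238,  0.44914104],
       [-0.38766581,  0.50489166, -0.77123254,  0.22714644],
       [ 0.45979099, -0.61923701, -0.63650434,  0.88525322],
       [ 0.        ,  0.        ,  0.        ,  1.        ]])}
{'vfov': 69.39365917720431, 'cx': 281.57437012255355, 'cy': 204.9570859746546, 'T_tool_cam': array([[-5.32432004e-04, -9.66152396e-01, -2.57971441e-01,
         6.79359601e-02],
       [ 9.99999485e-01, -7.37441813e-04,  6.97943324e-04,
         2.92928511e-04],
       [-8.64558542e-04, -2.57970937e-01,  9.66152290e-01,
        -1.58797030e-01],
       [ 0.00000000e+00,  0.00000000e+00,  0.00000000e+00,
         1.00000000e+00]])} 0.1 [[-9.12004360e-01 -4.10179904e-01 -7.02017169e-04]
 [-4.10180488e-01  9.12003482e-01  1.27110231e-03]
 [ 1.18861478e-04  1.44720460e-03 -9.99998946e-01]]
```

View pics/scene0.png

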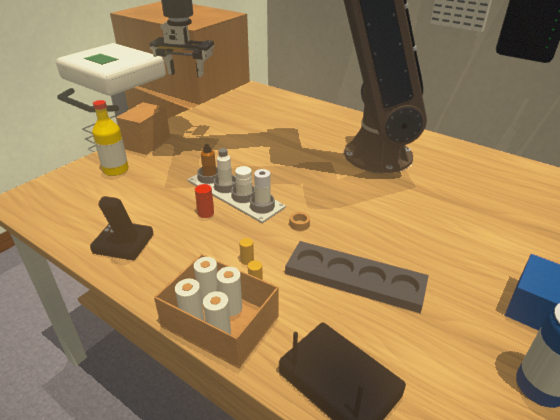

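View pics/side0.png

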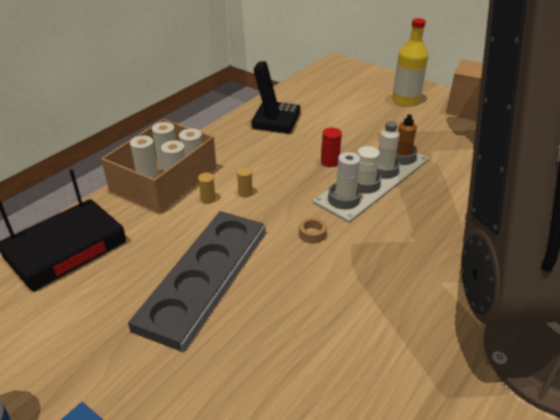

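The scene picture, taken from the far side, shows the white strip with dropper (207,160), tall (224,170), jar (243,184) and can (262,190). The rack is at (356,275) and the red jar lookalike at (204,200). The white rolls in the box (205–230,270–310) and the yellow items (247,250) and (255,270) are not wanted. Seen from the robot, the order left to right is can, jar, tall, dropper.

```bash
cat > h.py <<'E'
from rig import robot
import numpy as np,cv2
def cloud(p,d,ci,Twc):
    f=p.shape[0]/2/np.tan(np.radians(ci["vfov"]/2))
    v,u=np.mgrid[:p.shape[0],:p.shape[1]]
    c=np.stack([(u-ci["cx"])*d/f,(v-ci["cy"])*d/f,d,np.ones_like(d)],-1)
    w=(c@Twc.T)[...,:3]; w[d<=0]=np.nan
    return w
def fixed(n,p,d):
    ci=robot.camera_info(n); return cloud(p,d,ci,np.linalg.inv(ci["view"]))
def wrist(name):
    T=np.eye(4);T[:3,3]=robot.read_position();T[:3,:3]=robot.read_tcp_rot()
    p,d=robot.grab_frame("wrist");ci=robot.camera_info("wrist")
    cv2.imwrite(f"pics/{name}.png",p[:,:,::-1]);np.save(f"pics/{name}.npy",d)
    w=cloud(p,d,ci,T@ci["T_tool_cam"]);np.save(f"pics/{name}_w.npy",w);return p,w
E
python3 - <<'E'
from h import *
px={"scene":dict(drop=(208,160),tall=(224,168),jar=(243,182),can=(262,185),red=(204,200),rackc=(356,275),ring=(300,218)),
"side":dict(can=(347,178),jar=(369,165),tall=(389,150),drop=(406,135),red=(331,148),rackc=(202,275))}
for n in px:
    p=cv2.imread(f"pics/{n}0.png");d=np.load(f"pics/{n}0.npy");w=fixed(n,p,d)
    for k,(u,v) in px[n].items(): print(n,k,w[v,u].round(3))
    if n=="scene": b=p[130:220,180:300];cv2.imwrite("pics/crop.png",cv2.resize(b,None,fx=5,fy=5,interpolation=cv2.INTER_CUBIC))
E
```

```text
scene drop [ 0.477 -0.337  0.084]
scene tall [ 0.485 -0.266  0.085]
scene jar [ 0.497 -0.186  0.074]
scene can [ 0.5   -0.115  0.093]
scene red [ 0.612 -0.227  0.06 ]
scene rackc [0.586 0.227 0.022]
scene ring [ 0.468 -0.009  0.009]
side can [ 0.475 -0.108  0.081]
side jar [ 0.465 -0.181  0.078]
side tall [ 0.462 -0.265  0.074]
side drop [ 0.456 -0.334  0.082]
side red [ 0.585 -0.22   0.054]
side rackc [0.571 0.228 0.013]
```

View pics/crop.png

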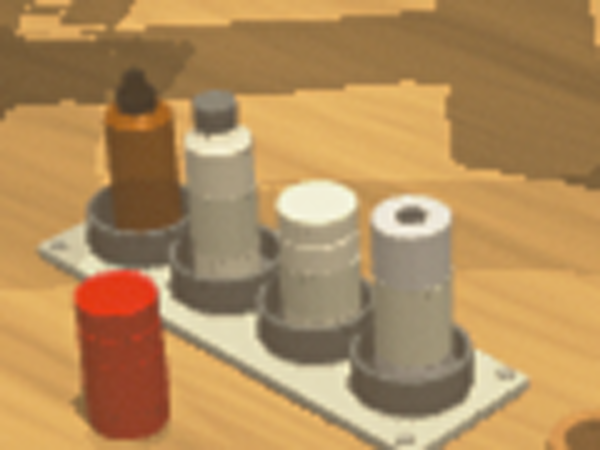

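The crop confirms it: amber dropper, white tall bottle with grey cap, white jar, can with dark spot. The red jar stands separately in front. Now I'll measure from above with the wrist camera.

```bash
cat >> h.py <<'E'
def R(yaw,s=1):  # fingers close along x axis of a frame turned by yaw
    y=s*np.array([np.cos(yaw),np.sin(yaw),0]);z=np.array([0,0,-1.]);return np.stack([np.cross(y,z),y,z],1)
E
python3 - <<'E'
from h import *
for s in (1,-1):
  for p in ((.48,-.22,.32),(.58,.23,.32),(.48,-.33,.1),(.58,.34,.1)): print(s,p,(lambda q:None if q is None else np.round(q))(robot.ik(p,R(-.09,s))))
for s,nm,p in ((-1,"ws",(.48,-.22,.32)),(-1,"wr",(.58,.23,.32))):
    q=robot.ik(p,R(-.09,s))
    if q is None: print("none");continue
    robot.goto(p,R(-.09,s)); robot.dwell(.3); wrist(nm); print(robot.read_t(),robot.read_position())
E
python3 -c "
import cv2,numpy as np
a=[cv2.imread(f'pics/{n}.png') for n in('ws','wr')]
cv2.imwrite('pics/w2.png',cv2.resize(np.hstack(a),(800,300),interpolation=cv2.INTER_AREA))"
```

```text
1 (0.48, -0.22, 0.32) None
1 (0.58, 0.23, 0.32) [ 40.  13.   3.   0. -79. 135.]
1 (0.48, -0.33, 0.1) [ -15.   18.  -21.    0.  -51. -170.]
1 (0.58, 0.34, 0.1) [ 47.  26.  -9.   0. -56. 128.]
-1 (0.48, -0.22, 0.32) [ -3.   4.  -9.   0. -77.  -2.]
-1 (0.58, 0.23, 0.32) [ 40.  13.   3.   0. -79. -45.]
-1 (0.48, -0.33, 0.1) [-15.  18. -21.   0. -51.  10.]
-1 (0.58, 0.34, 0.1) [ 47.  26.  -9.   0. -56. -52.]
2.1167 [ 0.47990515 -0.22039425  0.31983485]
4.15 [0.58014738 0.22948532 0.32013467]
```

View pics/w2.png

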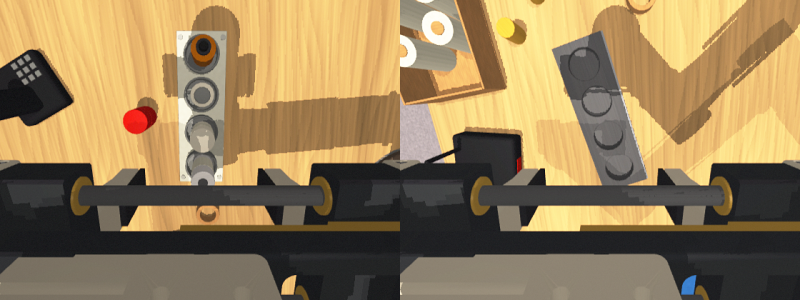

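The wrist pictures (left strip, right rack) show all four containers, with only the can at (205,180) partly hidden, and the whole rack with empty holes. Now I'll fit positions from the depth data.

```bash
python3 - <<'E'
from h import *
W={"ws":np.load("pics/ws_w.npy"),"wr":np.load("pics/wr_w.npy")}
for n in("scene","side"): W[n]=fixed(n,cv2.imread(f"pics/{n}0.png"),np.load(f"pics/{n}0.npy"))
def rect(w,c,r,z0,z1):
    P=w.reshape(-1,3);P=P[np.isfinite(P).all(1)]
    m=(P[:,2]>z0)&(P[:,2]<z1)&(np.hypot(*(P[:,:2]-c).T)<r);P=P[m]
    img=np.zeros((700,700),np.uint8);ij=((P[:,:2]-c)/.001+350).astype(int)
    img[ij[:,1],ij[:,0]]=255
    img=cv2.morphologyEx(img,cv2.MORPH_CLOSE,np.ones((7,7)));img=cv2.morphologyEx(img,cv2.MORPH_OPEN,np.ones((7,7)))
    k=max(cv2.findContours(img,0,2)[0],key=cv2.contourArea)
    (x,y),s,a=cv2.minAreaRect(k);return np.round([(x-350)/1000+c[0],(y-350)/1000+c[1],s[0],s[1],a],3),np.median(P[:,2]).round(4)
for n in("wr","scene","side"): print("rack",n,rect(W[n],(.58,.228),.2,.014,.036))
for n in("ws","scene","side"): print("strip",n,rect(W[n],(.478,-.224),.2,.005,.15))
from scipy.optimize import least_squares
for k,c,r,z0,z1 in(("can",(.488,-.112),.022,.05,.112),("jar",(.481,-.184),.023,.045,.092),("tall",(.474,-.265),.02,.05,.105),("drop",(.467,-.336),.021,.045,.095),("red",(.6,-.225),.023,.02,.075)):
    for n in("ws","scene","side"):
        P=W[n].reshape(-1,3);P=P[np.isfinite(P).all(1)]
        P=P[(P[:,2]>z0)&(P[:,2]<z1)&(np.hypot(*(P[:,:2]-c).T)<.037)]
        if len(P)<15: print(k,n,"few");continue
        s=least_squares(lambda q:np.hypot(*(P[:,:2]-q).T)-r,c,loss="soft_l1",f_scale=.002)
        print(k,n,s.x.round(4),len(P),P[:,2].max().round(3))
E
```

```text
rack wr (array([5.75000e-01, 2.21000e-01, 1.04831e+02, 3.20675e+02, 1.38240e+01]), np.float64(0.0264))
rack scene (array([5.76000e-01, 2.20000e-01, 1.05234e+02, 3.20176e+02, 1.36190e+01]), np.float64(0.0255))
rack side (array([5.73000e-01, 2.21000e-01, 1.07517e+02, 3.23085e+02, 1.37610e+01]), np.float64(0.0227))
strip ws (array([ 4.79000e-01, -2.40000e-01,  3.19039e+02,  1.00435e+02,
        8.46440e+01]), np.float64(0.0172))
strip scene (array([ 4.87000e-01, -1.90000e-01,  2.22316e+02,  9.85350e+01,
        8.73970e+01]), np.float64(0.042))
strip side (array([ 4.74000e-01, -2.37000e-01,  3.19367e+02,  9.83480e+01,
        8.40190e+01]), np.float64(0.0455))
can ws [ 0.4868 -0.1266] 441 0.112
can scene [ 0.4847 -0.1277] 301 0.112
can side [ 0.4845 -0.1272] 525 0.112
jar ws [ 0.4821 -0.1735] 177 0.092
jar scene [ 0.4788 -0.2003] 226 0.092
jar side [ 0.4787 -0.2001] 343 0.092
tall ws few
tall scene [ 0.4717 -0.2803] 227 0.105
tall side [ 0.4717 -0.2795] 380 0.105
drop ws [ 0.4655 -0.3523] 125 0.095
drop scene [ 0.4629 -0.3534] 200 0.095
drop side [ 0.4635 -0.3531] 320 0.095
red ws [ 0.6002 -0.2418] 226 0.075
red scene [ 0.5979 -0.2427] 280 0.075
red side [ 0.5979 -0.242 ] 389 0.075
```

```bash
cat >> h.py <<'E'
RY=np.radians(13.73);RC=np.array([.575,.2207]);SY=np.radians(-5.5)
ITEM=dict(can=((.4848,-.1274),.070,-.114),jar=((.4788,-.2002),.060,-.038),tall=((.4717,-.2799),.080,.038),dropper=((.4632,-.3533),.068,.114))
def hole(y): return RC+y*np.array([-np.sin(RY),np.cos(RY)])
def carry(k,ztop=.24):
    c,g,hy=ITEM[k];h=hole(hy);A=R(SY,-1);B=R(RY,-1);zg=.015+g-.019;zp=zg-.009
    robot.goto((*c,ztop),A);robot.servo_line((*c,zg),speed=.12)
    robot.move_gripper(0.0);print(k,"grip",robot.read_grip_width(),robot.read_finger_force())
    robot.servo_line((*c,ztop),speed=.12);print("held",robot.read_grip_width(),robot.read_force().round(1))
    robot.goto((*h,ztop),B);robot.servo_line((*h,zp+.015),speed=.12)
    robot.dwell(.3);f0=robot.read_force()[2];z=zp+.004
    robot.servo_line((*h,z),speed=.03)
    while z>zp-.003:
        if robot.read_force()[2]-f0>3: break
        z-=.001;robot.servo_line((*h,z),speed=.02)
    print("down",(z-zp)*1000,robot.read_force()[2]-f0)
    robot.move_gripper(1.0);robot.servo_line((*h,ztop),speed=.12)
    print("t",robot.read_t(),robot.read_position().round(4))
E
python3 - <<'E'
from h import *
W=np.load("pics/wr_w.npy").reshape(-1,3);S=fixed("scene",cv2.imread("pics/scene0.png"),np.load("pics/scene0.npy")).reshape(-1,3)
D=fixed("side",cv2.imread("pics/side0.png"),np.load("pics/side0.npy")).reshape(-1,3)
for k in ITEM:
    h=hole(ITEM[k][2]);o=[]
    for P in(W,S,D):
        P=P[np.isfinite(P).all(1)&(P[:,2]<.2)];d=P[:,:2]-h;x=d@[np.cos(RY),np.sin(RY)];y=d@[-np.sin(RY),np.cos(RY)]
        o.append((P[(abs(x)<.105)&(abs(y)<.045),2].max().round(3),P[(abs(x)<.075)&(abs(x)>.052)&(abs(y)<.02),2].max().round(3)))
    print(k,h.round(3),o,[robot.ik((*h,z),R(RY,-1)) is not None for z in(.04,.24)],robot.ik((*ITEM[k][0],.24),R(SY,-1)) is not None)
carry("can")
p,d=robot.grab_frame("side");cv2.imwrite("pics/c1.png",cv2.resize(p[160:360,110:310,::-1],None,fx=2.5,fy=2.5))
E
```

```text
can [0.602 0.11 ] [(np.float64(0.029), np.float64(0.028)), (np.float64(0.03), np.float64(0.028)), (np.float64(0.028), np.float64(0.021))] [True, True] True
jar [0.584 0.184] [(np.float64(0.029), np.float64(0.029)), (np.float64(0.03), np.float64(0.028)), (np.float64(0.028), np.float64(0.022))] [True, True] True
tall [0.566 0.258] [(np.float64(0.03), np.float64(0.028)), (np.float64(0.03), np.float64(0.03)), (np.float64(0.027), np.float64(0.021))] [True, True] True
dropper [0.548 0.331] [(np.float64(0.03), np.float64(0.029)), (np.float64(0.03), np.float64(0.025)), (np.float64(0.027), np.float64(0.022))] [True, True] True
can grip 0.4945303910487042 29.93583172559738
held 0.4951461608802737 [ 0.2 -0.6 -1.7]
down -1.0000000000000078 8.113461740600872
t 16.7667 [0.6017 0.1098 0.2391]
```

View pics/c1.png

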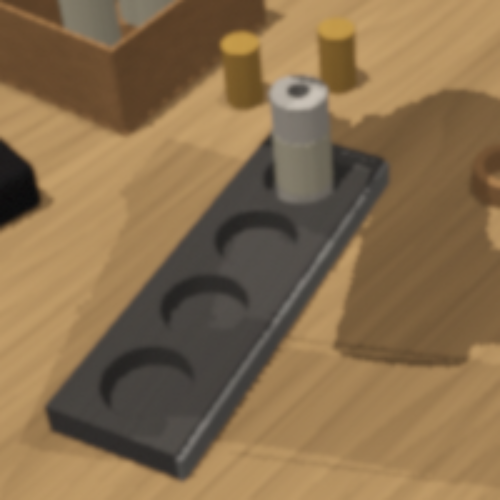

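The can stands in the rack's right-end hole, but it looks close to the hole's near edge (300,195), so I'll measure it.

```bash
cat >> h.py <<'E'
def fit(c,r,z0,z1,n):
    from scipy.optimize import least_squares
    p,d=robot.grab_frame(n);P=fixed(n,p,d).reshape(-1,3);P=P[np.isfinite(P).all(1)]
    P=P[(P[:,2]>z0)&(P[:,2]<z1)&(np.hypot(*(P[:,:2]-c).T)<.045)]
    s=least_squares(lambda q:np.hypot(*(P[:,:2]-q).T)-r,c,loss="soft_l1",f_scale=.002).x
    return s.round(4),len(P),np.percentile(P[:,2],98).round(4)
E
python3 - <<'E'
from h import *
for n in("scene","side"):
  for z in((.035,.06),(.06,.1),(.1,.14)): print(n,z,fit(hole(-.114),.022,*z,n))
p,d=robot.grab_frame("scene");cv2.imwrite("pics/c2.png",cv2.resize(p[200:320,260:440,::-1],None,fx=4,fy=4,interpolation=cv2.INTER_CUBIC))
E
```

```text
scene (0.035, 0.06) (array([0.6018, 0.1099]), 141, np.float64(0.0595))
scene (0.06, 0.1) (array([0.6016, 0.1099]), 250, np.float64(0.0987))
scene (0.1, 0.14) (array([0.6007, 0.1094]), 238, np.float64(0.1134))
side (0.035, 0.06) (array([0.6012, 0.1106]), 227, np.float64(0.0596))
side (0.06, 0.1) (array([0.6017, 0.1104]), 385, np.float64(0.0993))
side (0.1, 0.14) (array([0.6017, 0.1101]), 326, np.float64(0.1105))
```

View pics/c2.png

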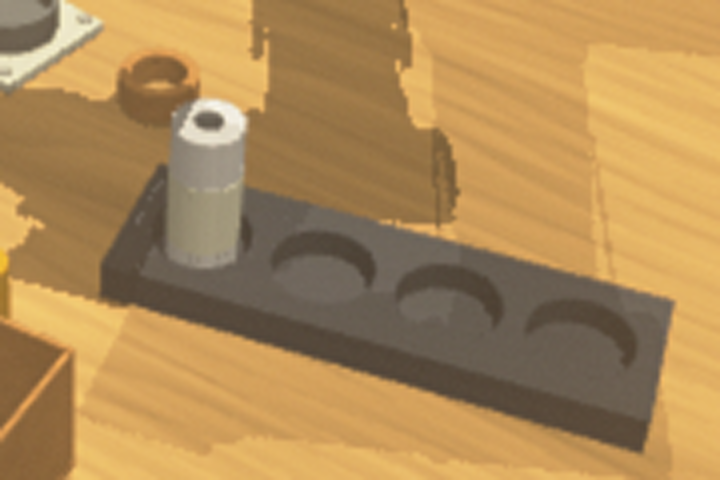

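The can's top is at z ≈ 0.111, so it stands upright on the hole floor and centred; the picture agrees (can at 205,200). On to the rest.

```bash
python3 - <<'E'
from h import *
carry("jar")
for n in("scene","side"): print(n,fit(hole(-.038),.023,.04,.12,n))
print("tall",[fit((.4717,-.2799),.02,.05,.1,n)[0] for n in("scene","side")])
if robot.read_force()[2]<5: carry("tall")
for n in("scene","side"): print(n,fit(hole(.038),.02,.04,.09,n))
E
```

```text
jar grip 0.5174397885694474 29.981780871748924
held 0.5208779850207603 [-0.2 -0.8 -2. ]
down -1.0000000000000078 9.84867693920609
t 30.3667 [0.5837 0.1836 0.2392]
scene (array([0.5833, 0.1837]), 529, np.float64(0.0927))
side (array([0.5836, 0.1842]), 813, np.float64(0.0901))
tall [array([ 0.472 , -0.2799]), array([ 0.472 , -0.2797])]
tall grip 0.44893337533290234 29.932869444892276
held 0.4504381130910963 [-0.2  0.4 -2. ]
down -1.0000000000000009 6.756154550916997
t 44.225 [0.5657 0.2574 0.2391]
scene (array([0.5661, 0.2576]), 297, np.float64(0.0885))
side (array([0.5657, 0.2583]), 496, np.float64(0.0889))
```

```bash
python3 - <<'E'
from h import *
carry("dropper")
robot.goto((.45,-.1,.3),R(0,-1));robot.dwell(.5)
for k,r,t in(("can",.022,.111),("jar",.023,.091),("tall",.02,.126),("dropper",.021,.12)):
    h=hole(ITEM[k][2])
    for n in("scene","side"): print(k,h.round(4),n,fit(h,r,.04,.085,n)[0],fit(h,r,.04,.2,n)[2])
a=[robot.grab_frame(n)[0][:,:,::-1] for n in("scene","side")]
cv2.imwrite("pics/end.png",np.hstack([cv2.resize(a[0][190:350,240:450],(400,305)),cv2.resize(a[1][130:350,110:350],(400,305))]))
print(robot.read_t())
E
```

```text
dropper grip 0.4713299691833486 29.930249481112696
held 0.47147697705479474 [ 0.2 -0.5 -1.9]
down -1.0000000000000078 6.936131993796211
t 59.2917 [0.5476 0.3312 0.2391]
can [0.6021 0.11  ] scene [0.6018 0.1098] 0.1124
can [0.6021 0.11  ] side [0.6013 0.1105] 0.1097
jar [0.584  0.1838] scene [0.5836 0.1838] 0.0926
jar [0.584  0.1838] side [0.5833 0.1842] 0.0899
tall [0.566  0.2576] scene [0.5662 0.2577] 0.1267
tall [0.566  0.2576] side [0.5657 0.2583] 0.1241
dropper [0.5479 0.3314] scene [0.5475 0.3318] 0.1167
dropper [0.5479 0.3314] side [0.5478 0.3323] 0.1146
62.3333
```

View pics/end.png

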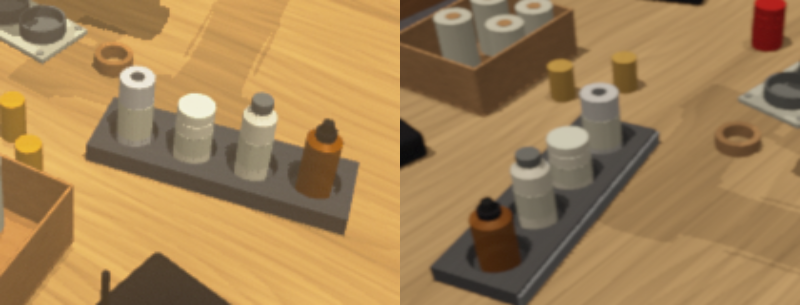

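All four stand upright in their holes: from the robot's right to left, can (135,105), jar (193,130), tall (257,135) and dropper (320,160) in the left view. The order is reversed, the heights match the hole floors, and the arm is clear.

```bash
python3 -c "
from rig import robot
print(robot.job_done())"
```

```text
the job is handed in; nothing more can be done
None
```

All four containers stand upright on the floors of their rack holes in reverse order (can rightmost, then jar, tall bottle, dropper leftmost), and the job was handed in at about 62 s.

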